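# Open the tape-width guide to its widest stop

### The job

The next carrier tape is the widest one: slide the orange grip of the tape-width guide away from the steel rail, all the way until its black fence rests against the yellow end stop, then let go of it. Leave the guide with the blue grip as it is set, and do not shift the round test weight.

Things in the scene. Friction and masses are not known exactly. Their poses are not given: they have to be found in the camera images.
- orange_grip (a point): Centre (half-way up) of the ORANGE upright grip block, 36 mm (its x) by 22 mm (its y) by 50 mm tall, its top 74 mm above the table, on a black fence bar 146 mm long across a bolted-down guide plate 150 x 190 mm. All else on the guide is at most 24 mm tall. Its +y is level: the sliding direction, from the steel rail to the yellow stop; z is up. Either side of the robot, any yaw within 65 degrees.
- orange_slide (a joint): How far the orange grip has slid along the grip's +y, in m: 0 at the narrow end by the fixed bare-steel rail, 0.085 (85 mm) at the widest end, with the fence against the yellow end-stop bar. It starts between 0 and 0.03, slides with light friction (a few newtons, no spring) and stays where it is left.
- blue_grip (a point): Centre of the BLUE grip block on a second bolted-down guide of the same build, sizes and axes, on the robot's other side; it slides just as freely. It is set for another job.
- weight_center (a point): Centre, half-way up, of a loose round test weight, black with a red foot and a small brass terminal on top: 64 mm diameter, 60 mm tall (72 mm with the terminal), 0.9 kg. It stands on the table beyond the two guides. A bystander.
Things that resemble listed ones, but are neither listed nor needed, are in the scene too. What is shaped like the part that bears orange_grip but red is not meant.

How it is judged:
By the outcome, as a careful person would: the job done as asked, in the order asked, and still so for the second after the job is handed in, with the robot touching nothing.
It also fails if it takes over 26 s, if anything falls off the work surface, if the arm or the gripper's body presses on something with over 40 N, if the wrist force passes 120 N, or if a joint passes its speed limit or range.

### The arm

A 6-joint arm with a two-finger parallel gripper is mounted at the origin on the work surface. World frame = base frame: x ahead of the robot, y to its left, z up, the work surface at z = 0. Lengths are in mm, angles in rad, forces in N, time in s.
With the tool pointing down it reaches from about 425 to 950 mm from the base axis. Payload 14.7 kg.
Tool frame: the origin (TCP) lies midway between the tips of the shut fingers; the grasp point (between the pads) lies 19 mm behind it; z points along the fingers, y is the direction in which the jaws open and shut (so a half turn about z gives the same grasp; the last joint's range is limited). The gripper opens to 85 mm and grips with 20 to 120 N. Pads are 22 mm wide; open, the fingers measure 114 mm over their backs; the gripper's body (76 mm by 85 mm) begins 54 mm behind the grasp point. The pads swing forward as they close: fully open they stand 13 mm farther back than shut.
Start: joints at [-1.302, 0.48, 1.596, -0, 1.065, -0.047], TCP at [201.891, -617.845, 231.297] pointing down, gripper open.
Joint ranges: [-2.75, 2.75], [-0.82, 2.05], [0.23, 2.67], [-1.56, 4.7], [0.09, 2.69], [-2.92, 2.92]. Speed limits (rad/s): [1.89, 1.89, 2.39, 3.01, 3.01, 3.01].

### API

Orientations are given as a unit quaternion [x, y, z, w].
In Python, from plant import sense, imaging, workorder gives the robot as it stands.
- The arm moves only by the tool jog_arm, never from a script. Its arguments are lists of equal length, an entry for each row: "jaw": the opening, from 0 (shut) to 1 (fully open); "dp": the shift along the world's x, y, z in cm, a list of three; "dr": the turn, a rotation vector about the world's x, y, z in degrees, a list of three. In form: {"jaw": [jaw, ...], "dp": [[tx, ty, tz], ...], "dr": [[ax, ay, az], ...]}. A call has 1 to 20 rows; each row is the pose to reach, as a shift and turn from the pose commanded when the call began; what a row does not reach only later rows make up. A row lasts 1/12 s, in which the tool goes at most 41.7 mm and 7.16 degrees, less where a joint would pass 70% of its speed; a pose out of reach is approached as far as the arm can. A call with a gripper value outside its range is refused whole. The fingers move at their own pace and stop on an object; the grip force is fixed at half the most. Time passes only in rows, so rows that repeat a pose let the fingers close. It gives the time, the measured TCP pose, the force and the opening at its end, in the units of the state.
- sense(): the state, without advancing time (a new reading comes with each control period).
- imaging.grab_frame(name): name is "scene" or "side" or "wrist"; returns the picture (480x640x3 uint8, blue, green, red); there is no depth.
- imaging.calibration(name): a dict with "camera_matrix" (3x3 intrinsics, pixels), "world_from_camera" (4x4, takes a point from camera to world coordinates). Camera axes: x right, y down, z forward; pixel columns grow to the right and rows downward; lengths in mm; the calibration is good to about 2 mm. A picture is of the moment at which its call begins: read the wrist's pose just before it. calibration takes no time and is no camera call; for the wrist camera it gives the pose at the moment of the call.
- workorder.close_job(): hands the job in, once; it reports no verdict.
The state is a dict: "clock": time; "joints": joint angles; "qvel": joint speeds; "effort": joint torques, N m; "position": TCP position; "orientation": TCP orientation; "ft_force": force on the tool from outside, world axes, zero at the start; "torque": the same for the moment, N m; "width": opening from 0.0 (shut) to 1.0 (fully open).
Only numpy, scipy, OpenCV 4.12 (cv2) and the standard library are available. Lean on these libraries where they do the work, as an engineer would, in place of code of your own. Each camera call takes 0.05 s, during which the arm holds its last target. There are 200 camera calls.

## Working session

There is one attempt and no reset: what is moved stays moved. The work goes in short steps, Python scripts to look and compute and a tool call to move; the robot and the scene stay as the last step left them, time stands still between calls to the robot, and variables do not carry over. Pictures are saved under pics/ and viewed, about 8 in all and at most 12, crops included, and the job is handed in when it is done.

Besides the shell and the picture viewer there is one more tool, called as name(argument=value, ...) on one line, values as JSON. jog_arm: Moves the arm, as the interface text tells. Its arguments: {"type":"object","properties":{"jaw":{"type":"array","items":{"type":"number"}},"dp":{"type":"array","items":{"type":"array","items":{"type":"number"}}},"dr":{"type":"array","items":{"type":"array","items":{"type":"number"}}}},"required":["jaw","dp","dr"]}

```bash
mkdir -p pics
cat > h.py <<'E'
import numpy as np, cv2
from plant import sense, imaging, workorder
def snap(n,f):
    c=imaging.calibration(n); im=imaging.grab_frame(n); cv2.imwrite(f'pics/{f}.png',im); return im,c
def onz(c,u,v,z):
    K=np.array(c['camera_matrix']);T=np.array(c['world_from_camera'])
    d=T[:3,:3]@np.linalg.solve(K,[u,v,1]);o=T[:3,3]
    return o+d*(z-o[2])/d[2]
def proj(c,p):
    K=np.array(c['camera_matrix']);T=np.array(c['world_from_camera'])
    q=K@(T[:3,:3].T@(np.array(p)-T[:3,3]));return q[:2]/q[2]
E
python3 - <<'E'
from h import *
for n in("scene","side"):
    im,c=snap(n,n+'0');print(n,np.array(c['world_from_camera']).round(2).tolist())
print(sense())
E
```

```text
scene [[-0.87, 0.41, -0.28, 868.69], [0.5, 0.71, -0.5, 316.2], [-0.0, -0.57, -0.82, 668.1], [0.0, 0.0, 0.0, 1.0]]
side [[1.0, -0.02, 0.07, 589.54], [-0.07, -0.57, 0.82, -862.21], [0.02, -0.82, -0.57, 644.81], [0.0, 0.0, 0.0, 1.0]]
{'clock': 0.1, 'joints': array([-1.30158701e+00,  4.80761734e-01,  1.59682674e+00,  1.00615409e-05,
        1.06510951e+00, -4.66164978e-02]), 'qvel': array([ 8.43183796e-04,  3.71957119e-05, -2.11177250e-03,  2.54852213e-05,
        1.83491294e-03,  2.43687027e-04]), 'effort': array([-1.53293811e-03, -9.52259588e+01, -4.31046939e+01, -3.11214608e-04,
        5.21883048e-03, -3.60287288e-05]), 'position': array([ 201.80212442, -617.47814072,  230.73545028]), 'orientation': array([ 9.87557877e-01,  1.57254996e-01, -5.70102061e-05, -5.49734672e-04]), 'ft_force': array([ 0.08951021,  0.21179283, -0.31560925]), 'torque': array([-0.02516937,  0.01239036, -0.05687105]), 'width': 0.9995211779765274}
```

View pics/scene0.png

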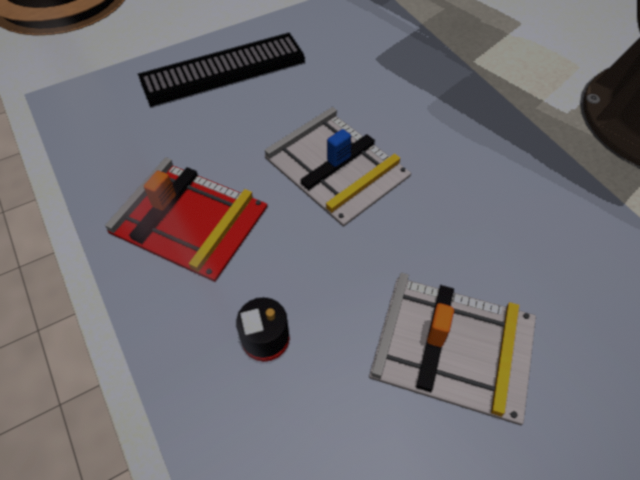

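View pics/side0.png

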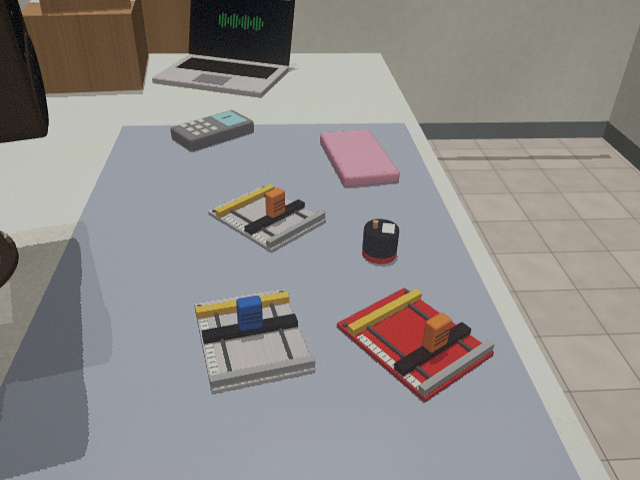

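Candidates in the scene view: the orange grip on the grey plate (441,325), the orange grip on the red plate (160,188, the decoy) and the blue grip (339,147). I choose (441,325), which is (276,203) in the side view. The weight is at (263,328). Next is a close crop.

Run:
```python
import cv2
a=cv2.imread('pics/scene0.png')[260:430,360:550]
cv2.imwrite('pics/c1.png',cv2.resize(a,None,fx=3.5,fy=3.5,interpolation=cv2.INTER_CUBIC)[:600])
```

```text
(no output)
```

View pics/c1.png

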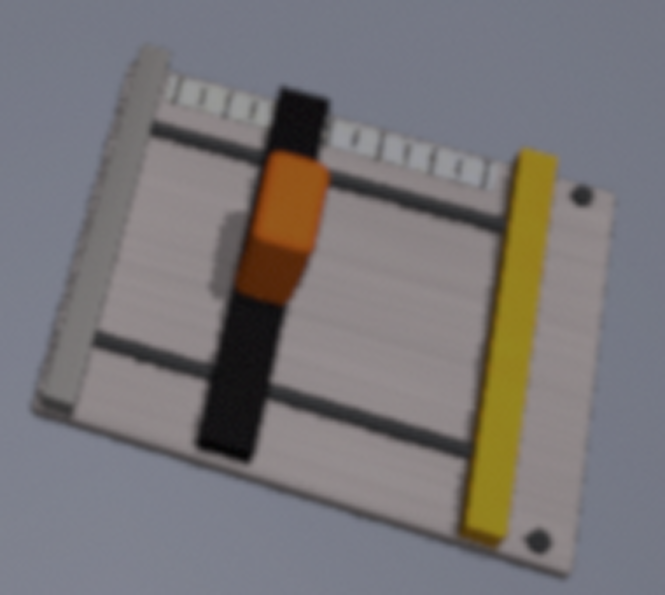

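The crop shows the orange grip on the grey-white plate. Its top corners are about (275,152), (328,163), (308,252) and (253,240) in crop pixels. The black fence is partway along, with the yellow stop to the right and the steel rail to the left.

Run:
```python
from h import *
c=imaging.calibration('scene'); f=lambda u,v,z:onz(c,360+u/3.5,260+v/3.5,z)
P=[f(*p,74) for p in[(275,152),(328,163),(308,252),(253,240)]]
print('top',np.mean(P,0)); print('sizes',[np.linalg.norm(P[i]-P[(i+1)%4]).round(1) for i in range(4)])
Fr=[f(*p,24) for p in[(328,100),(250,456)]];Y=[f(*p,24) for p in[(518,152),(462,530)]]
R=[f(*p,20) for p in [(165,50),(73,400)]]
for n,(a,b) in dict(F=Fr,Y=Y,R=R).items(): print(n,a.round(),b.round(),np.linalg.norm(a-b),'dir',np.degrees(np.arctan2(*(b-a)[1::-1])))
d=Fr[1]-Fr[0];d/=np.linalg.norm(d);n=np.array([-d[1],d[0],0])
print('n',n,'gap F->Y',[(y-Fr[0])@n for y in Y],'F->R',[(y-Fr[0])@n for y in R])
s=imaging.calibration('side')
print('side proj',proj(s,np.mean(P,0)))
print('weight',onz(c,263,312,60),'blue',onz(c,340,137,74), 'red',onz(c,160,180,74))
```

```text
top [603.31568486 137.89690732  74.        ]
sizes [np.float64(18.3), np.float64(35.1), np.float64(18.5), np.float64(35.1)]
F [543.  96.  24.] [651. 193.  24.] 145.53841476999636 dir 41.917216964633226
Y [495. 149.  24.] [605. 249.  24.] 148.31044311179377 dir 42.09671856418613
R [583.  45.  20.] [692. 145.  20.] 148.43257708442295 dir 42.647114613342566
n [-0.66805619  0.74411083  0.        ] gap F->Y [np.float64(72.0553028358943), np.float64(72.51994296202628)] F->R [np.float64(-64.55172874264129), np.float64(-62.66087989467636)]
side proj [276.27032608 191.29460252]
weight [785.30719583  16.78656562  60.        ] blue [ 556.88099434 -180.86245361   74.        ] red [ 822.58488082 -236.47396079   74.        ]
```

The sizes match: fence 145.5 mm (given as 146) and grip top 35 x 18. The grip top centre is at about (603,138), its +y is (-0.67,0.74), and about 72 mm of slide remains. First I'll move high, to above the grip.

jog_arm(jaw=[1,1,1,1,1,1,1,1,1,1,1,1,1,1,1,1,1,1,1,1], dp=[[28,32,0],[28,32,0],[28,32,0],[28,32,0],[28,32,0],[28,32,0],[28,32,0],[28,32,0],[28,32,0],[28,32,0],[40,75.5,0],[40,75.5,0],[40,75.5,0],[40,75.5,0],[40,75.5,0],[40,75.5,0],[40,75.5,0],[40,75.5,0],[40,75.5,0],[40,75.5,0]], dr=[[0,0,6],[0,0,12],[0,0,18],[0,0,24],[0,0,24],[0,0,24],[0,0,24],[0,0,24],[0,0,24],[0,0,24],[0,0,24],[0,0,24],[0,0,24],[0,0,24],[0,0,24],[0,0,24],[0,0,24],[0,0,24],[0,0,24],[0,0,24]])

```text
clock: 1.77
position: [590.3, 98.7, 231.1]
orientation: [0.933, 0.359, -0.0, -0.0]
ft_force: [1.7, -0.7, -0.7]
width: 1.001
```

jog_arm(jaw=[1,1,1,1], dp=[[1.0,3.5,-5],[1.0,3.5,-8],[1.0,3.5,-8],[1.0,3.5,-8]], dr=[[0,0,0],[0,0,0],[0,0,0],[0,0,0]])

```text
clock: 2.1
position: [598.2, 131.7, 148.7]
orientation: [0.933, 0.36, -0.003, -0.001]
ft_force: [-1.1, -0.4, 0.7]
width: 1.004
```

Run:
```python
from h import *
print(sense()['position']); im,c=snap('wrist','w1'); print(proj(c,[603.3,137.9,74]))
np.savez('w1.npz',**{k:np.array(v) for k,v in c.items()})
```

```text
[598.23141462 131.71138103 148.72176744]
[323.97603459 229.44557199]
```

View pics/w1.png

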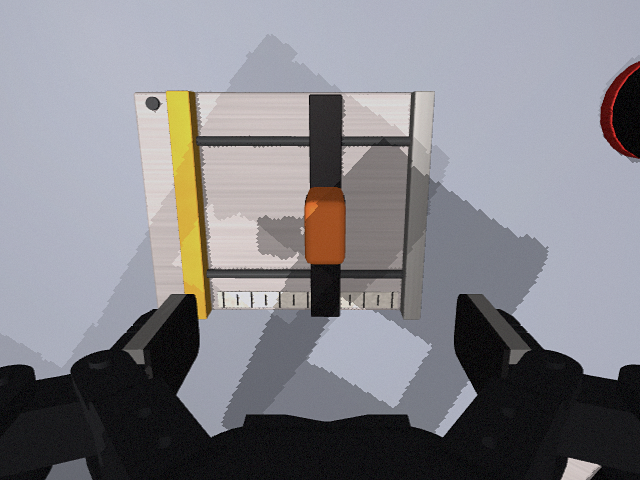

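The wrist view shows the grip top centred at about (325,233), against (324,229) predicted. The fence is square to the jaws, and the yellow stop is on the left at u≈190. Now I'll descend and close.

jog_arm(jaw=[1,1,1,1,1,0,0,0,0,0,0,0,0,0], dp=[[0.5,0.6,-3.5],[0.5,0.6,-7],[0.5,0.6,-10],[0.5,0.6,-10.8],[0.5,0.6,-10.8],[0.5,0.6,-10.8],[0.5,0.6,-10.8],[0.5,0.6,-10.8],[0.5,0.6,-10.8],[0.5,0.6,-10.8],[0.5,0.6,-10.8],[0.5,0.6,-10.8],[0.5,0.6,-10.8],[0.5,0.6,-10.8]], dr=[[0,0,0],[0,0,0],[0,0,0],[0,0,0],[0,0,0],[0,0,0],[0,0,0],[0,0,0],[0,0,0],[0,0,0],[0,0,0],[0,0,0],[0,0,0],[0,0,0]])

```text
clock: 3.32
position: [605.8, 137.6, 44.4]
orientation: [0.933, 0.359, 0.001, 0.0]
ft_force: [-2.4, -1.0, 13.2]
width: 0.247
```

Gripped: the opening is about 21 mm. Now I'll slide 60 mm and then read the force.

jog_arm(jaw=[0,0,0,0,0,0,0,0,0,0], dp=[[-0.5,0.56,0],[-1,1.12,0],[-1.5,1.68,0],[-2,2.24,0],[-2.5,2.8,0],[-3,3.36,0],[-3.5,3.92,0],[-4,4.48,0],[-4,4.48,0],[-4,4.48,0]], dr=[[0,0,0],[0,0,0],[0,0,0],[0,0,0],[0,0,0],[0,0,0],[0,0,0],[0,0,0],[0,0,0],[0,0,0]])

```text
clock: 4.15
position: [565.1, 182.7, 44.4]
orientation: [0.933, 0.359, 0.0, 0.0]
ft_force: [-5.0, -2.4, 16.2]
width: 0.246
```

jog_arm(jaw=[0,0,0,0,0,0], dp=[[-0.2,0.22,0],[-0.4,0.45,0],[-0.6,0.67,0],[-0.73,0.82,0],[-0.73,0.82,0],[-0.73,0.82,0]], dr=[[0,0,0],[0,0,0],[0,0,0],[0,0,0],[0,0,0],[0,0,0]])

```text
clock: 4.65
position: [558.0, 190.6, 44.4]
orientation: [0.933, 0.359, 0.0, 0.0]
ft_force: [-5.7, -2.1, 15.9]
width: 0.247
```

jog_arm(jaw=[0,0,0,0], dp=[[-0.1,0.11,0],[-0.2,0.22,0],[-0.2,0.22,0],[-0.2,0.22,0]], dr=[[0,0,0],[0,0,0],[0,0,0],[0,0,0]])

```text
clock: 4.98
position: [556.5, 192.3, 44.4]
orientation: [0.933, 0.359, 0.0, 0.0]
ft_force: [-1.7, -7.1, 14.0]
width: 0.248
```

Run:
```python
from h import *
print(sense()['position'],sense()['ft_force']); im,c=snap('scene','s2')
cv2.imwrite('pics/c2.png',cv2.resize(im[230:430,360:560],None,fx=3,fy=3,interpolation=cv2.INTER_CUBIC))
```

```text
[556.49350079 192.31709237  44.39630427] [-1.67698667 -7.06776681 14.04884241]
```

View pics/c2.png

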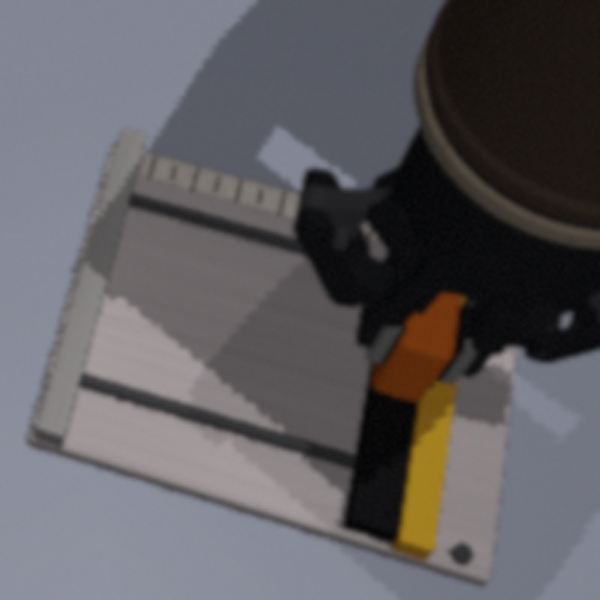

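The fence at (385,460) now lies directly beside the yellow bar at (430,470), with no visible gap. The force along the slide direction has just turned against the motion, by about 6 N. I'll press a few mm more to make sure it is seated.

jog_arm(jaw=[0,0,0,0,0], dp=[[-0.1,0.11,0],[-0.2,0.22,0],[-0.2,0.22,0],[-0.2,0.22,0],[-0.2,0.22,0]], dr=[[0,0,0],[0,0,0],[0,0,0],[0,0,0],[0,0,0]])

```text
clock: 5.45
position: [556.3, 192.7, 44.5]
orientation: [0.933, 0.359, 0.001, 0.001]
ft_force: [12.3, -30.6, 8.7]
width: 0.246
```

It has stalled at the stop with about 31 N of reaction. Release, then lift.

jog_arm(jaw=[1,1,1,1,1,1,1,1,1,1,1,1,1,1], dp=[[0,0,0],[0,0,0],[0,0,0],[0,0,0],[0,0,0],[0,0,0],[0,0,2],[0,0,5],[0,0,9],[0,0,13],[0,0,17],[-3,-4,19],[-5,-8,19],[-5,-8,19]], dr=[[0,0,0],[0,0,0],[0,0,0],[0,0,0],[0,0,0],[0,0,0],[0,0,0],[0,0,0],[0,0,0],[0,0,0],[0,0,0],[0,0,0],[0,0,0],[0,0,0]])

```text
clock: 6.62
position: [501.7, 112.5, 234.6]
orientation: [0.933, 0.359, 0.0, 0.0]
ft_force: [0.6, 0.8, -0.0]
width: 1.001
```

Run:
```python
from h import *
s=sense();print(s['position'],s['ft_force'],s['width']); im,c=snap('scene','s3')
a=cv2.imread('pics/scene0.png');d=cv2.absdiff(a,im).max(2)
print('weight diff',d[290:365,230:295].max(),'blue diff',d[105:220,262:412].max())
cv2.imwrite('pics/c3.png',np.hstack([cv2.resize(im[250:430,360:550],(570,540)),cv2.resize(im[100:340,230:310],(180,540))]))
```

```text
[501.69351385 112.47722437 234.6026277 ] [ 0.5764809   0.75286646 -0.0256194 ] 1.0007301060697429
weight diff 12 blue diff 38
```

View pics/c3.png

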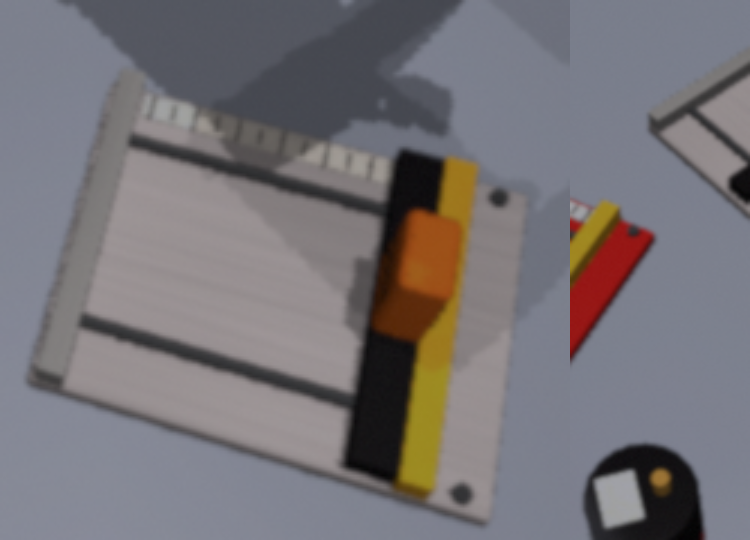

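The fence (375,400) is flush along the whole yellow bar (425,400), the gripper is clear, and the weight is where it was. Hand in, with one number check on the blue guide.

Run:
```python
from h import *
a=cv2.imread('pics/scene0.png');b=cv2.imread('pics/s3.png');d=cv2.absdiff(a,b).max(2)[105:220,262:412]
print('n>20',(d>20).sum(),'mean',d.mean())
bl=lambda i:np.argwhere((i[...,0].astype(int)-i[...,2]>70)).mean(0)
print(bl(a[105:220,262:412]),bl(b[105:220,262:412]))
print(workorder.close_job())
```

```text
n>20 118 mean 7.952463768115942
[32.69767442 76.75348837] [32.90222222 76.71555556]
the job is handed in; nothing more can be done
None
```

The orange guide on the grey plate is now at its widest setting. I slid it about 74 mm until it stalled against the yellow end stop with about 31 N of reaction, then let go and lifted clear. The job is handed in, at about 6.7 s on the clock.

- **Fence:** the last picture shows it flush along the whole yellow bar, with the gripper open and the tool force near zero.
- **Blue guide:** it was not touched, and its grip moved by only 0.2 px between the first and last images. A raw image comparison there showed some pixels changed (118 above a threshold of 20, peak 38), probably from shadow or noise.
- **Test weight:** it looks unchanged, with a largest pixel difference of 12.
- **One disagreement:** during the grip the tool height read about 44 mm, where I meant it to be about 40 mm, with 13–16 N of upward force. It did no harm, and no check failed.

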